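# Find the full bottle and load the autosampler

### The arm

A 6-joint arm with a two-finger parallel gripper is mounted at the origin on the work surface. World frame = base frame: x ahead of the robot, y to its left, z up, the work surface at z = 0. Lengths are in m, angles in rad, forces in N, time in s.
With the tool pointing down it reaches from about 0.25 to 0.775 m from the base axis. Payload 4 kg.
Tool frame: the origin (TCP) lies midway between the tips of the shut fingers; the grasp point (between the pads) lies 19 mm behind it; z points along the fingers, x is the direction in which the jaws open and shut, and the axes are right-handed (so a half turn about z gives the same grasp; the last joint's range is limited). The gripper opens to 94 mm and grips with 3 to 60 N. Pads are 16 mm wide; open, the fingers measure 119 mm over their backs; the gripper's body (75 mm by 177 mm) begins 78 mm behind the grasp point.
Start: joints at [-1.378, 0.087, 1.371, -0, 1.684, -0.103], TCP at [0.16, -0.526, 0.206] pointing down, gripper open.
Joint ranges: [-3.1, 3.1], [-0.76, 2.03], [0.27, 2.55], [-1.08, 4.22], [0.17, 2.65], [-2.57, 2.57]. Speed limits (rad/s): [2.79, 2.79, 3.14, 3.14, 3.14, 3.14].

### API

Orientations are given as [roll, pitch, yaw] about the fixed x, y, z axes, in that order (R = Rz(yaw) Ry(pitch) Rx(roll)).
In Python, from bench import * gives the robot as it stands.
- The arm moves only by the tool send_rows, never from a script. Its argument "rows" is one flat list of numbers, 7 for each row, row after row: the shift along the world's x, y, z in mm, then the turn, a rotation vector about the world's x, y, z in degrees, then the opening, from 0 (shut) to 1 (fully open). A call has exactly 8 rows; each row shifts and turns the commanded pose from where the row before left it; what a row does not reach is not made up. A row lasts 1/8 s, in which the tool goes at most 62.5 mm and 10.7 degrees, less where a joint would pass 70% of its speed; a pose out of reach is approached as far as the arm can. A call is refused whole if a number of a shift passes 62.5 or a number of a turn 10.7, either way. A call with a gripper value outside its range is refused whole. The fingers move at their own pace and stop on an object; the grip force is fixed at half the most. Time passes only in rows, so rows that do not move let the fingers close, or fill a call up. It gives the time, the measured TCP pose, the force and the opening at its end, in the units of the state.
- get_obs(): the state, without advancing time (a new reading comes with each control period).
- snapshot(name): name is "side" or "top"; returns a dict with "color" (420x560x3 uint8, red, green, blue), "intrinsics" (3x3 intrinsics, pixels), "rvec" (rotation vector, rad) and "tvec" (3), from world to camera coordinates, as OpenCV has them. Camera axes: x right, y down, z forward; pixel columns grow to the right and rows downward; lengths in m; the calibration is good to about 2 mm. A picture is of the moment at which its call begins. There is no depth.
- close_job(): hands the job in, once; it reports no verdict.
The state is a dict: "time": time; "joint_positions": joint angles; "qvel": joint speeds; "joint_torque": joint torques, N m; "tool_pos": TCP position; "ee_rot": TCP orientation; "wrist_force": force on the tool from outside, world axes, zero at the start; "wrist_torque": the same for the moment, N m; "width": finger opening in m.
Only numpy, scipy, OpenCV 4.12 (cv2) and the standard library are available. Lean on these libraries where they do the work, as an engineer would, in place of code of your own. Each camera call takes 0.05 s, during which the arm holds its last target.

### The job

One of the three identical sealed amber bottles is full and the other two are empty: lift them to find the full one, and set only that one gently down, upright, inside the blue-rimmed square tray of the autosampler, leaving the empties standing upright on the bench. Then, with the bottle in place, swing the sampler's lilac arm, which has an upright black handle, fully home to its stop, over the bottle. Do not tip any bottle over or disturb the small beaker, the white jar with a blue cap or the screwdriver.

Things in the scene. Friction and masses are not known exactly. Their poses are not given: they have to be found in the camera images.
- bottle_0: one of three identical sealed opaque amber square bottles: body 56 x 56 x 85 mm high, round black cap on top 40 mm across, 18 mm high (103 mm overall). Origin: centre of the underside; z up, x and y square to its flat sides. One bottle is full, about 0.45 to 0.67 kg in all; the other two are empty, about 0.12 to 0.17 kg. Contents may shift 2 mm
- bottle_1: one of three identical sealed opaque amber square bottles: body 56 x 56 x 85 mm high, round black cap on top 40 mm across, 18 mm high (103 mm overall). Origin: centre of the underside; z up, x and y square to its flat sides. One bottle is full, about 0.45 to 0.67 kg in all; the other two are empty, about 0.12 to 0.17 kg. Contents may shift 2 mm
- bottle_2: one of three identical sealed opaque amber square bottles: body 56 x 56 x 85 mm high, round black cap on top 40 mm across, 18 mm high (103 mm overall). Origin: centre of the underside; z up, x and y square to its flat sides. One bottle is full, about 0.45 to 0.67 kg in all; the other two are empty, about 0.12 to 0.17 kg. Contents may shift 2 mm
- sampler: white autosampler, fixed: a base slab 260 (x) x 360 (y) x 45 mm high, with the tray on its right half (its -y) and a round white tower (72 mm across, top 320 mm above the bench) on its left half (its +y). Origin: centre of the underside; z up
- tray (a point): centre of the tray's floor, on top of the base slab (45 mm above the bench), 60 mm to -y of the slab's centre. The grey square floor is 84 x 84 mm inside a blue rim 5 mm high and 5 mm thick, square to the sampler. Axes as the sampler's
- boom (a joint): swing angle (rad) of the lilac arm about the vertical tower axis: 0 = home on its stop, pointing to the sampler's -y, over the tray; grows as the arm swings towards the sampler's -x (clockwise from above), up to 1.3; starts at 0.7 to 1.0. Light friction (0.5 N at the handle), no spring, stays where left
- boom_handle (a point): on the axis of the black round upright handle on top of the arm's free end: 18 mm across, standing from 200 to 242 mm above the bench, this point at 223 mm; 190 mm from the tower axis, so over the tray's centre when the arm is home. Moves with the arm
- boom_pivot (a point): point on the tower's vertical axis (the arm's hinge), at the height of boom_handle, 223 mm above the bench. Axes as the sampler's. The arm is 36 mm wide, reaches 220 mm from this axis, underside 168 and top 200 mm above the bench; its needle stub reaches down to 160 mm, clear of a bottle in the tray (top at 148 mm)
- beaker: bystander: small white beaker, 50 mm across, 60 mm tall; origin under its centre
- pill_jar: bystander: small white jar with a blue cap, 42 mm across, 55 mm tall; origin under its centre
- screwdriver: bystander: green-handled screwdriver lying on the bench, 170 mm long; origin at about its middle, on the bench, x along its length

How it is judged:
On the way, in this order (a step that is already met when the one before it is completed fails the run):
1. the full bottle stands upright inside the tray, let go (((horizontal distance between bottle_0 and tray below 0.022 m and z of bottle_0 in the frame of tray between -0.004 and 0.004 m and angle between bottle_0's own z axis and vertical below 0.08 rad and contact force between bottle_0 and sampler above 3 N and contact force between the fingers and bottle_0 below 0.05 N and linear speed of bottle_0 below 0.02 m/s) or (horizontal distance between bottle_1 and tray below 0.022 m and z of bottle_1 in the frame of tray between -0.004 and 0.004 m and angle between bottle_1's own z axis and vertical below 0.08 rad and contact force between bottle_1 and sampler above 3 N and contact force between the fingers and bottle_1 below 0.05 N and linear speed of bottle_1 below 0.02 m/s) or (horizontal distance between bottle_2 and tray below 0.022 m and z of bottle_2 in the frame of tray between -0.004 and 0.004 m and angle between bottle_2's own z axis and vertical below 0.08 rad and contact force between bottle_2 and sampler above 3 N and contact force between the fingers and bottle_2 below 0.05 N and linear speed of bottle_2 below 0.02 m/s))), for 0.2 s.
2. the arm has been swung home over the bottle (value of joint boom below 0.06 rad), for 0.2 s.
At the end, for the whole second after the job is handed in: The full bottle stands upright (tilt under 0.08 rad) on the tray's floor inside the blue rim, within 22 mm of the tray's centre and pressing on it with its full weight (over 3 N), let go and at rest; the other two bottles stand upright on the bench at rest; the arm is home, its joint below 0.06 rad (((horizontal distance between bottle_0 and tray below 0.022 m and z of bottle_0 in the frame of tray between -0.004 and 0.004 m and angle between each of bottle_0, bottle_1, bottle_2's own z axis and vertical below 0.08 rad and contact force between bottle_0 and sampler above 3 N and contact force between the fingers and bottle_0 below 0.05 N and linear speed of each of bottle_0, bottle_1, bottle_2 below 0.02 m/s and height (world z) of each of bottle_1, bottle_2 below 0.006 m) or (horizontal distance between bottle_1 and tray below 0.022 m and z of bottle_1 in the frame of tray between -0.004 and 0.004 m and angle between each of bottle_1, bottle_0, bottle_2's own z axis and vertical below 0.08 rad and contact force between bottle_1 and sampler above 3 N and contact force between the fingers and bottle_1 below 0.05 N and linear speed of each of bottle_1, bottle_0, bottle_2 below 0.02 m/s and height (world z) of each of bottle_0, bottle_2 below 0.006 m) or (horizontal distance between bottle_2 and tray below 0.022 m and z of bottle_2 in the frame of tray between -0.004 and 0.004 m and angle between each of bottle_2, bottle_0, bottle_1's own z axis and vertical below 0.08 rad and contact force between bottle_2 and sampler above 3 N and contact force between the fingers and bottle_2 below 0.05 N and linear speed of each of bottle_2, bottle_0, bottle_1 below 0.02 m/s and height (world z) of each of bottle_0, bottle_1 below 0.006 m)) and value of joint boom below 0.06 rad); the robot touches nothing.
It fails at once if a bottle is tipped over (more than 0.6 rad) (angle between any of bottle_0, bottle_1, bottle_2's own z axis and vertical above 0.6 rad).
It fails at once if a bottle is let go above the tray and drops into it (falling faster than 0.5 m/s, a drop of about 13 mm) ((linear speed of bottle_0 above 0.5 m/s and contact force between the fingers and bottle_0 below 0.05 N and horizontal distance between bottle_0 and tray below 0.06 m) or (linear speed of bottle_1 above 0.5 m/s and contact force between the fingers and bottle_1 below 0.05 N and horizontal distance between bottle_1 and tray below 0.06 m) or (linear speed of bottle_2 above 0.5 m/s and contact force between the fingers and bottle_2 below 0.05 N and horizontal distance between bottle_2 and tray below 0.06 m)).
It fails at once if the beaker, the jar or the screwdriver is disturbed (moved over 30 mm or tipped) (distance of any of beaker, pill_jar, screwdriver from where it was at the start of the episode above 0.03 m or angle between any of beaker, pill_jar's own z axis and vertical above 0.5 rad).
It also fails if it takes over 67 s, if anything falls off the work surface, if the arm or the gripper's body presses on something with over 40 N, if the wrist force passes 120 N, or if a joint passes its speed limit or range.

## Working session

There is one attempt and no reset: what is moved stays moved. The work goes in short steps, Python scripts to look and compute and a tool call to move; the robot and the scene stay as the last step left them, time stands still between calls to the robot, and variables do not carry over. Pictures are saved under pics/ and viewed, and the job is handed in when it is done.

Besides the shell and the picture viewer there is one more tool, called after "Call:" by a JSON object that holds its "method" and its "body". send_rows: Moves the arm, as the interface text tells. Its arguments: {"type":"object","properties":{"rows":{"type":"array","items":{"type":"number"}}},"required":["rows"]}

```bash
mkdir -p pics; python3 - <<'E'
from bench import *
import cv2
for n in ("top","side"):
    s=snapshot(n); cv2.imwrite(f"pics/{n}0.png",s["color"][:,:,::-1]); print(n,s["intrinsics"],s["rvec"],s["tvec"])
print(get_obs())
E
```

```text
top [[469.66295929   0.         274.26580878]
 [  0.         469.66295929 208.77049341]
 [  0.           0.           1.        ]] [ 2.16147007 -2.10526375  0.13721164] [-0.00918231  0.50480064  1.18430689]
side [[512.64851728   0.         283.24912006]
 [  0.         512.64851728 218.64889471]
 [  0.           0.           1.        ]] [ 0.50670506 -2.74707335  1.14077521] [0.44208426 0.24651485 1.30993995]
{'time': 0.1, 'joint_positions': array([-1.37806185e+00,  8.78853172e-02,  1.37206840e+00,  3.09529975e-05,
        1.68362861e+00, -1.03111246e-01]), 'qvel': array([ 2.02737957e-03, -2.75674678e-03, -3.38496138e-03,  4.84777090e-04,
       -6.21332200e-05, -9.14637405e-04]), 'joint_torque': array([ 2.63321308e-03, -3.41251194e+01, -3.03301978e+01,  7.20780459e-02,
        3.03666014e-02, -9.29502994e-05]), 'tool_pos': array([ 0.16025716, -0.52562004,  0.20443655]), 'ee_rot': array([-3.14135726e+00,  1.97593635e-03, -1.27494691e+00]), 'wrist_force': array([ 0.10845498, -1.01258049,  0.2585667 ]), 'wrist_torque': array([-0.01009433,  0.00352502, -0.00942266]), 'width': 0.09403510777570931}
```

View pics/top0.png

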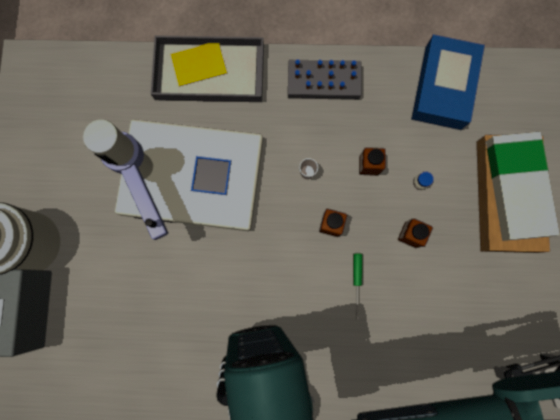

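View pics/side0.png

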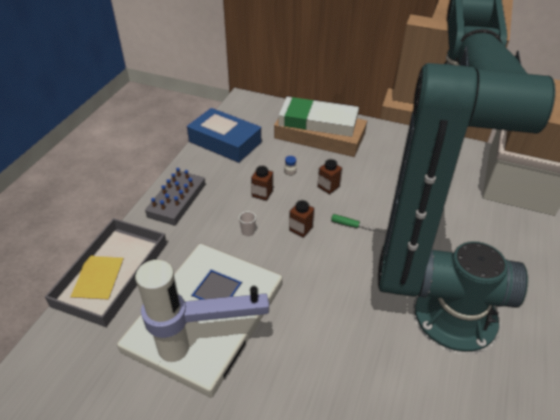

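Top view: bottles at about (374,160), (334,222) and (416,233). Jar at (425,180), beaker (310,169), screwdriver (358,285), tray (211,176), handle (152,223). I'll zoom in for more accurate positions.

```bash
cat > h.py <<'E'
import numpy as np, cv2
from bench import *
def proj(s,P):
    return cv2.projectPoints(np.asarray(P,float).reshape(-1,3),s["rvec"],s["tvec"],s["intrinsics"],None)[0][:,0]
def back(s,uv,z):
    R=cv2.Rodrigues(s["rvec"])[0];C=-R.T@s["tvec"]
    d=R.T@np.linalg.inv(s["intrinsics"])@np.array([uv[0],uv[1],1.]);t=(z-C[2])/d[2]
    return C+t*d
E
python3 - <<'E'
from h import *
s=snapshot("top"); im=s["color"][:,:,::-1].copy()
cv2.imwrite("pics/z1.png",cv2.resize(im[130:260,290:450],None,fx=5,fy=5,interpolation=cv2.INTER_CUBIC)[:600,:800])
cv2.imwrite("pics/z2.png",cv2.resize(im[110:250,80:280],None,fx=4,fy=4,interpolation=cv2.INTER_CUBIC))
for n,uv,z in [("b",(374,156),.103),("b",(335,222),.103),("b",(418,232),.103),("jar",(425,180),.055),("beaker",(310,169),.06),("tray",(211,176),.045),("handle",(152,223),.242),("sd",(358,270),.01)]:
    print(n,back(s,uv,z).round(3))
s=snapshot("side"); im=s["color"][:,:,::-1].copy()
cv2.imwrite("pics/z3.png",cv2.resize(im[140:260,230:380],None,fx=5,fy=5,interpolation=cv2.INTER_CUBIC))
E
```

```text
b [ 0.634 -0.242  0.103]
b [ 0.466 -0.147  0.103]
b [ 0.447 -0.348  0.103]
jar [ 0.587 -0.382  0.055]
beaker [ 0.608 -0.086  0.06 ]
tray [0.587 0.172 0.045]
handle [0.436 0.263 0.242]
sd [ 0.353 -0.218  0.01 ]
```

View pics/z1.png

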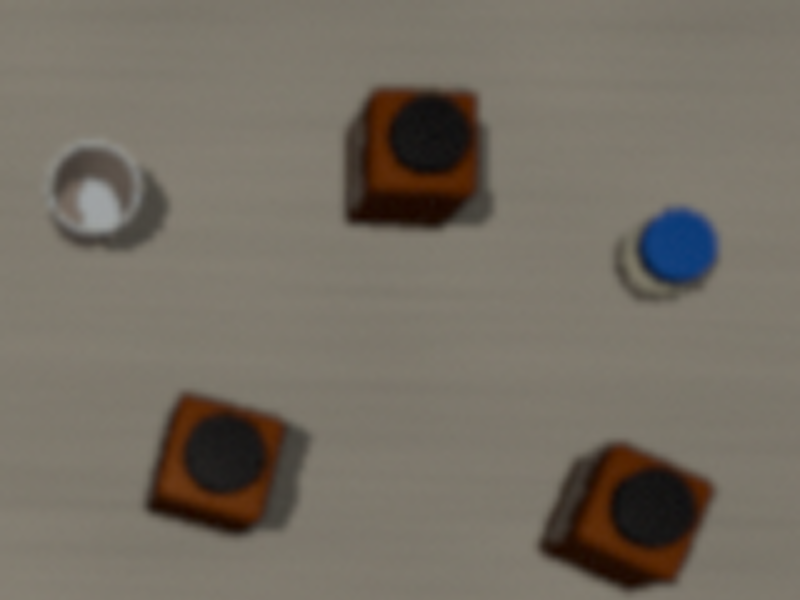

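View pics/z2.png

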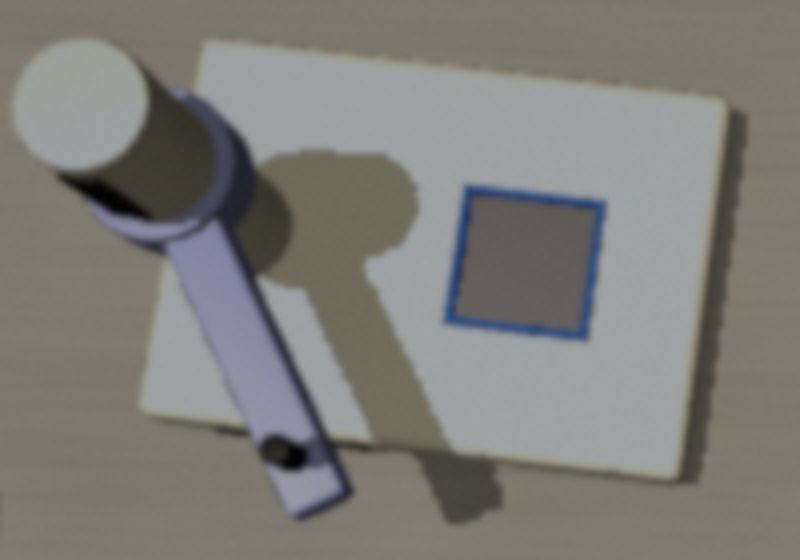

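View pics/z3.png

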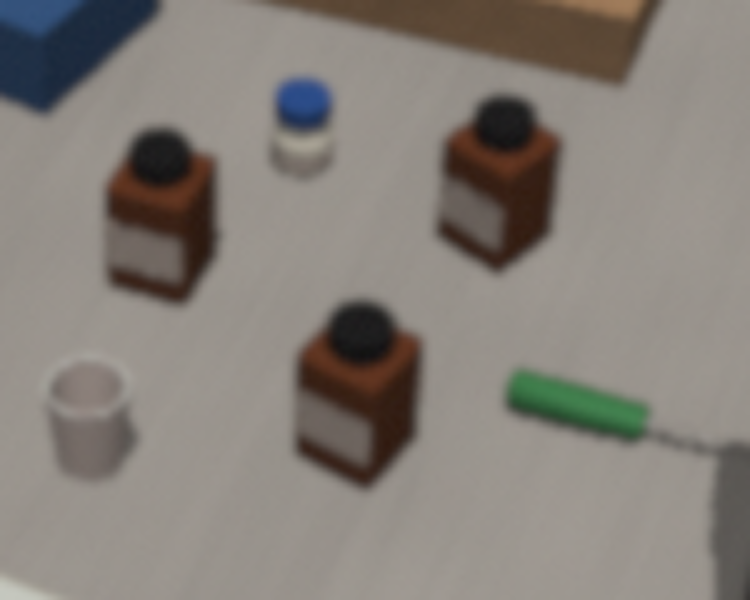

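```bash
python3 - <<'E'
from h import *
s=snapshot("top")
f1=lambda u,v:(290+(u+.5)/5-.5,130+(v+.5)/5-.5)
f2=lambda u,v:(80+(u+.5)/4-.5,110+(v+.5)/4-.5)
for n,c,e in [("A",(430,132),[(370,90),(476,90)]),("B",(226,453),[(184,395),(286,425)]),("C",(654,507),[(617,444),(713,487)])]:
    p=back(s,f1(*c),.103); q=[back(s,f1(*x),.085) for x in e]; d=q[1]-q[0]
    print(n,p.round(4),np.linalg.norm(d),"edge ang",np.degrees(np.arctan2(d[1],d[0])), "q",q[0].round(3),q[1].round(3))
T=[back(s,f2(*x),.05) for x in [(466,185),(606,201),(588,340),(444,323)]]
S=[back(s,f2(*x),.045) for x in [(205,40),(728,98),(682,480),(140,410)]]
print("tray",np.mean(T,0),[np.linalg.norm(T[i]-T[i-1]) for i in range(4)])
print("slab",np.mean(S,0),[np.linalg.norm(S[i]-S[i-1]) for i in range(4)])
print(np.array(S).round(3))
for X in (T,S):
  for a,b in((1,0),(2,3),(0,3),(1,2)):
    d=X[b]-X[a];print(np.degrees(np.arctan2(d[1],d[0])))
h=back(s,f2(274,444),.242);print("handle",h, back(s,f2(300,460),.2))
print("towertop",back(s,f2(81,105),.32))
E
```

```text
A [ 0.6344 -0.2464  0.103 ] 0.053634430966223945 edge ang -88.7270949308869 q [ 0.661 -0.22   0.085] [ 0.662 -0.273  0.085]
B [ 0.4705 -0.1463  0.103 ] 0.052671374976174586 edge ang -105.23775203739879 q [ 0.501 -0.127  0.085] [ 0.488 -0.178  0.085]
C [ 0.4493 -0.354   0.103 ] 0.050987399512711015 edge ang -113.38923776557445 q [ 0.482 -0.342  0.085] [ 0.462 -0.388  0.085]
tray [0.58786611 0.17120481 0.05      ] [np.float64(0.09304048103163445), np.float64(0.09305831902844973), np.float64(0.09313001944833685), np.float64(0.0947116717219401)]
slab [0.59288815 0.23036549 0.045     ] [np.float64(0.2522851821850638), np.float64(0.3533947859488817), np.float64(0.2559952982945698), np.float64(0.35632904085035094)]
[[0.736 0.395 0.045]
 [0.703 0.043 0.045]
 [0.448 0.065 0.045]
 [0.485 0.419 0.045]]
84.63405943294894
84.58038081267868
174.15305470910062
175.17068656572863
84.6953202543835
84.10007024631162
174.52924149433377
175.18408318144176
handle [0.44134473 0.27173173 0.242     ] [0.43761343 0.26878358 0.2       ]
towertop [0.60508318 0.36051959 0.32      ]
```

Sizes match: tray outer edge about 93–94 mm, tower to tray 190 mm, handle radius 189 mm, boom about 0.98 rad. I'll start with bottle C, at (0.449, -0.354) with edge angle -113.4°.

Call:
{"method": "send_rows", "body": {"rows": [48,28.7,0,0,0,-6.7,1,48,28.7,0,0,0,-6.7,1,48,28.7,0,0,0,-6.7,1,48,28.7,0,0,0,-6.7,1,48,28.7,0,0,0,-6.7,1,49,28.5,0,0,0,-6.8,1,0,0,-25,0,0,0,1,0,0,-20,0,0,0,1]}}

```text
time: 1.25
tool_pos: [0.4501, -0.3532, 0.1594]
ee_rot: [3.141, 0.0, -1.976]
wrist_force: [-0.4, -0.3, 0.0]
width: 0.094
```

Call:
{"method": "send_rows", "body": {"rows": [0,0,-40,0,0,0,1,0,0,-40,0,0,0,1,0,0,-30,0,0,0,1,0,0,-18,0,0,0,1,0,0,0,0,0,0,0,0,0,0,0,0,0,0,0,0,0,0,0,0,0,0,0,0,0,0,0,0]}}

```text
time: 2.25
tool_pos: [0.4499, -0.3547, 0.0337]
ee_rot: [-3.139, -0.001, -1.978]
wrist_force: [0.2, -0.4, 0.3]
width: 0.0574
```

```bash
python3 - <<'E'
from h import *
o=get_obs();print(o["time"],o["tool_pos"],o["wrist_force"],o["width"])
s=snapshot("side"); im=s["color"][:,:,::-1].copy()
cv2.imwrite("pics/g1.png",cv2.resize(im[100:300,200:450],None,fx=3,fy=3,interpolation=cv2.INTER_CUBIC))
E
```

```text
2.25 [ 0.44989813 -0.35467671  0.03374165] [ 0.20960966 -0.36343995  0.32809339] 0.05743265604592244
```

View pics/g1.png

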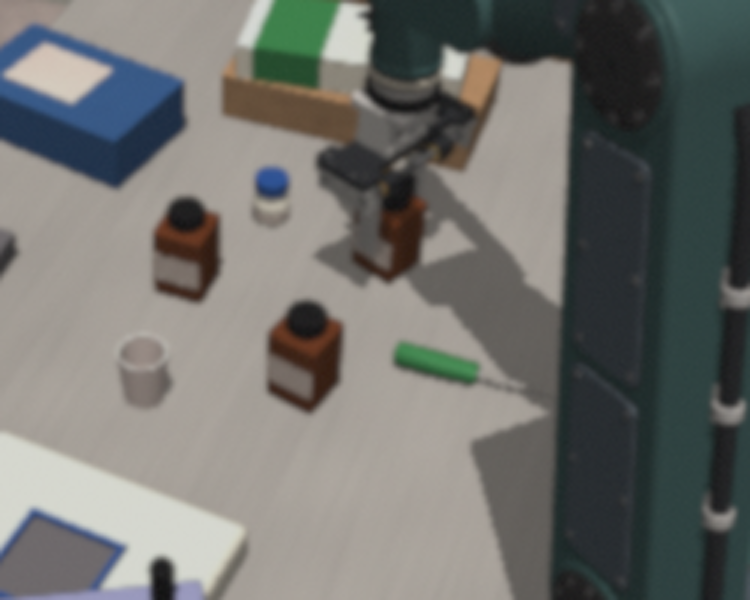

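The jaws straddle bottle C with 57 mm between the fingers, so they are at contact. Now a test lift.

Call:
{"method": "send_rows", "body": {"rows": [0,0,0,0,0,0,0,0,0,10,0,0,0,0,0,0,15,0,0,0,0,0,0,15,0,0,0,0,0,0,0,0,0,0,0,0,0,0,0,0,0,0,0,0,0,0,0,0,0,0,0,0,0,0,0,0]}}

```text
time: 3.3
tool_pos: [0.449, -0.3538, 0.0718]
ee_rot: [3.14, 0.0, -1.978]
wrist_force: [-0.4, 0.5, -2.6]
width: 0.0557
```

```bash
python3 - <<'E'
from h import *
o=get_obs();print(o["time"],o["tool_pos"],o["wrist_force"],o["wrist_torque"],o["width"],o["joint_torque"])
s=snapshot("side"); im=s["color"][:,:,::-1].copy()
cv2.imwrite("pics/g2.png",cv2.resize(im[100:300,200:450],None,fx=3,fy=3,interpolation=cv2.INTER_CUBIC))
E
```

```text
3.3 [ 0.44902999 -0.35382534  0.07181827] [-0.44480097  0.5203655  -2.58632868] [ 0.02159306  0.01477618 -0.04029187] 0.055668997702499744 [ 3.38686514e-03 -3.80707562e+01 -2.94175923e+01  3.96492938e-02
 -5.62111556e-02 -1.02562674e-04]
```

View pics/g2.png

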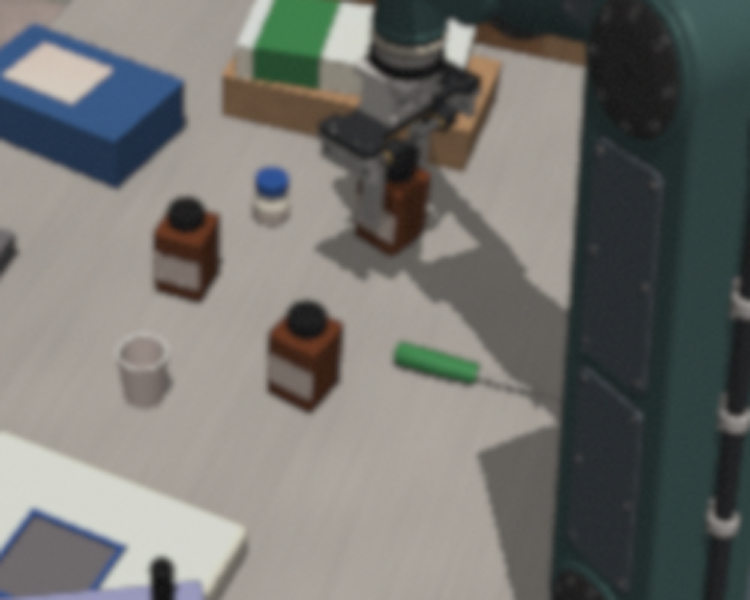

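Bottle C is off the bench. The reading of 2.6 N falls between empty (1.2–1.7 N) and full (4.4–6.6 N), so I'll average several readings.

Call:
{"method": "send_rows", "body": {"rows": [0,0,0,0,0,0,0,0,0,0,0,0,0,0,0,0,0,0,0,0,0,0,0,0,0,0,0,0,0,0,0,0,0,0,0,0,0,0,0,0,0,0,0,0,0,0,0,0,0,0,0,0,0,0,0,0]}}

```text
time: 4.35
tool_pos: [0.4493, -0.3541, 0.0725]
ee_rot: [3.142, -0.0, -1.978]
wrist_force: [0.5, 0.4, -0.8]
width: 0.0562
```

```bash
python3 - <<'E'
from h import *
for i in range(6):
    o=get_obs();print(o["time"],o["tool_pos"],o["wrist_force"],o["wrist_torque"],o["joint_torque"][1:3]); snapshot("side")
E
```

```text
4.35 [ 0.44930334 -0.35411834  0.07249694] [ 0.47125064  0.4054435  -0.75927799] [ 0.01365517 -0.01529868 -0.02125952] [-38.00152659 -29.40817773]
4.4 [ 0.44933678 -0.35414322  0.07251702] [-0.7170345  -0.44686765 -0.63957568] [ 0.05854732 -0.00725965 -0.01229502] [-38.00169468 -29.407686  ]
4.45 [ 0.44932571 -0.35411672  0.07249589] [ 0.81873821  0.27631332 -1.27391294] [ 0.05312778  0.00389927 -0.02584664] [-38.00107956 -29.40777361]
4.5 [ 0.44932782 -0.35412688  0.07251278] [-0.23370689 -0.55053439 -1.18449973] [-0.01087006 -0.0266839  -0.03153642] [-38.00149083 -29.40770566]
4.55 [ 0.4493176  -0.35412523  0.07250703] [-0.12795639 -0.16469398 -1.23960577] [ 0.01915066 -0.05185114 -0.00171004] [-38.00102949 -29.40747142]
4.6 [ 0.4493466  -0.35416016  0.07252412] [ 0.89540802 -0.27116091 -0.75475474] [0.03705632 0.0292931  0.01280775] [-38.0000782  -29.40805435]
```

C averages about 1.1 N, so it is empty. I'll set it back down.

Call:
{"method": "send_rows", "body": {"rows": [0,0,-15,0,0,0,0,0,0,-15,0,0,0,0,0,0,-6,0,0,0,0,0,0,-3,0,0,0,0,0,0,0,0,0,0,0,0,0,0,0,0,0,1,0,0,0,0,0,0,1,0,0,0,0,0,0,1]}}

```text
time: 5.65
tool_pos: [0.4495, -0.3543, 0.0337]
ee_rot: [-3.141, -0.0, -1.978]
wrist_force: [1.0, -0.2, -0.3]
width: 0.0823
```

Call:
{"method": "send_rows", "body": {"rows": [0,0,20,0,0,0,1,0,0,50,0,0,0,1,0,0,50,0,0,0,1,5.2,52,0,0,0,2,1,5.3,52,0,0,0,2,1,5.3,52,0,0,0,2,1,5.2,52,0,0,0,2.2,1,0,0,0,0,0,0,1]}}

```text
time: 6.65
tool_pos: [0.4706, -0.1432, 0.1539]
ee_rot: [-3.141, 0.001, -1.83]
wrist_force: [0.0, -1.5, 0.3]
width: 0.094
```

```bash
python3 - <<'E'
from h import *
o=get_obs();print(o["time"],o["tool_pos"],o["ee_rot"],o["wrist_force"])
s=snapshot("side"); im=s["color"][:,:,::-1].copy()
cv2.imwrite("pics/g3.png",cv2.resize(im[100:300,200:450],None,fx=3,fy=3,interpolation=cv2.INTER_CUBIC))
E
```

```text
6.65 [ 0.47059054 -0.14319033  0.15390908] [-3.14082564e+00  5.05976871e-04 -1.83001513e+00] [ 0.04421505 -1.52968096  0.32281835]
```

View pics/g3.png

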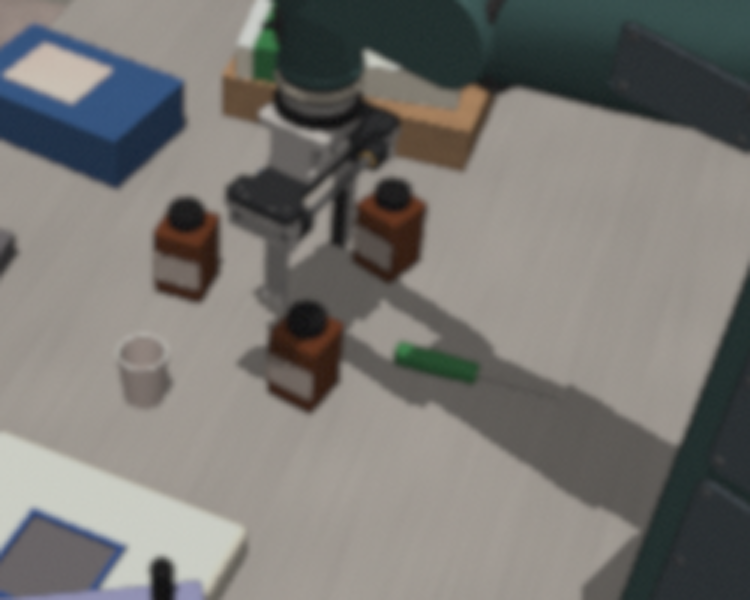

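C is standing upright, and the gripper is above B (cap at about 305,315 in the crop, finger midpoint directly above it).

Call:
{"method": "send_rows", "body": {"rows": [0,-1,-40,0,0,0,1,0,0,-40,0,0,0,1,0,0,-25,0,0,0,1,0,0,-16,0,0,0,1,0,0,0,0,0,0,0,0,0,0,0,0,0,0,0,0,0,0,0,0,0,0,0,0,0,0,0,0]}}

```text
time: 7.7
tool_pos: [0.4712, -0.1471, 0.0336]
ee_rot: [-3.139, 0.0, -1.835]
wrist_force: [1.1, 2.0, 1.6]
width: 0.0575
```

Call:
{"method": "send_rows", "body": {"rows": [0,0,0,0,0,0,0,0,0,0,0,0,0,0,0,0,10,0,0,0,0,0,0,15,0,0,0,0,0,0,15,0,0,0,0,0,0,0,0,0,0,0,0,0,0,0,0,0,0,0,0,0,0,0,0,0]}}

```text
time: 8.7
tool_pos: [0.4698, -0.1469, 0.0718]
ee_rot: [3.14, 0.0, -1.835]
wrist_force: [-0.0, -0.1, -1.7]
width: 0.0556
```

```bash
python3 - <<'E'
from h import *
for i in range(6):
    o=get_obs();print(o["time"],o["tool_pos"],o["wrist_force"],o["wrist_torque"],o["joint_torque"][1:3]); s=snapshot("side")
im=s["color"][:,:,::-1].copy()
cv2.imwrite("pics/g4.png",cv2.resize(im[100:300,200:450],None,fx=3,fy=3,interpolation=cv2.INTER_CUBIC))
E
```

```text
8.7 [ 0.46980615 -0.14693008  0.07181227] [-0.02743882 -0.0987422  -1.65603955] [ 0.00181476 -0.02076447 -0.03770403] [-30.57288766 -29.36695576]
8.75 [ 0.46983628 -0.14695701  0.07179947] [ 0.53770288 -0.1959314  -1.47425357] [0.02954808 0.05589233 0.01851422] [-30.49746752 -29.28369641]
8.8 [ 0.4699016  -0.14693783  0.07185741] [-0.41499608 -0.259904   -1.41250677] [0.02621256 0.04433295 0.06078542] [-30.43927073 -29.22753096]
8.85 [ 0.46997245 -0.14697779  0.07195402] [ 0.64231675 -0.17887588 -1.25455467] [ 0.06186164  0.05996164 -0.04754586] [-30.39774299 -29.19209003]
8.9 [ 0.47006368 -0.14701833  0.07205367] [ 0.06565405  0.40054121 -1.39522372] [ 0.01652668  0.0104713  -0.0023609 ] [-30.36907554 -29.17258143]
8.95 [ 0.47012537 -0.14706282  0.07215101] [-0.02072691  0.10133801 -1.63083856] [ 0.09191847  0.01691234 -0.04741818] [-30.35045385 -29.16407168]
```

View pics/g4.png

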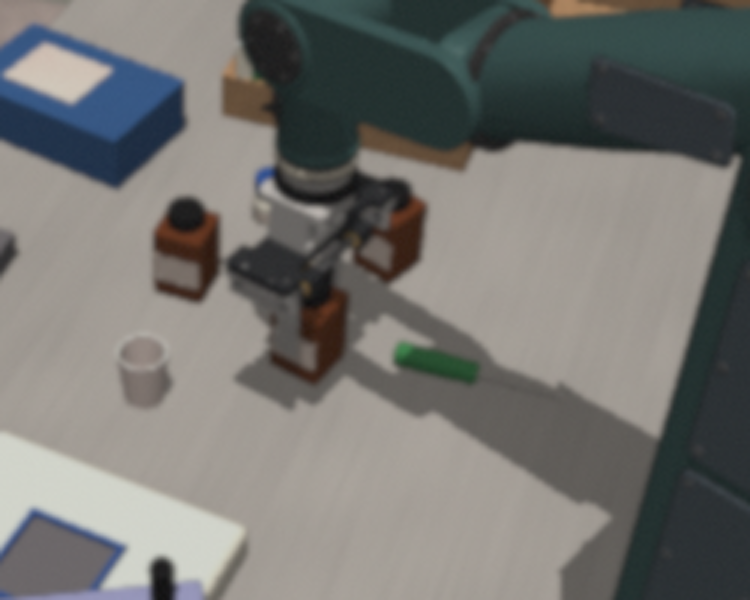

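B is lifted clear and averages about 1.45 N, so it is empty too. I'll put it back, which leaves A.

Call:
{"method": "send_rows", "body": {"rows": [0,0,-15,0,0,0,0,0,0,-15,0,0,0,0,0,0,-6,0,0,0,0,0,0,-3,0,0,0,0,0,0,0,0,0,0,0,0,0,0,0,0,0,1,0,0,0,0,0,0,1,0,0,0,0,0,0,1]}}

```text
time: 10.0
tool_pos: [0.4706, -0.1472, 0.0337]
ee_rot: [-3.141, -0.0, -1.835]
wrist_force: [-0.2, -0.1, 0.2]
width: 0.0827
```

Call:
{"method": "send_rows", "body": {"rows": [0,0,20,0,0,0,1,0,0,50,0,0,0,1,0,0,50,0,0,0,1,41,-24.7,0,0,0,4.1,1,41,-24.7,0,0,0,4.1,1,41,-24.7,0,0,0,4.1,1,41,-24.7,0,0,0,4.2,1,0,0,0,0,0,0,1]}}

```text
time: 11.0
tool_pos: [0.6355, -0.2472, 0.15]
ee_rot: [3.138, 0.002, -1.548]
wrist_force: [0.1, 0.6, -1.2]
width: 0.094
```

```bash
python3 - <<'E'
from h import *
s=snapshot("side")
o=get_obs();print(o["time"],o["tool_pos"],o["ee_rot"],o["wrist_force"])
im=s["color"][:,:,::-1].copy()
cv2.imwrite("pics/g5.png",cv2.resize(im[100:300,200:450],None,fx=3,fy=3,interpolation=cv2.INTER_CUBIC))
E
```

```text
11.05 [ 0.63441225 -0.24626611  0.15124431] [ 3.13852710e+00  1.56086401e-03 -1.54824994e+00] [-0.06518584  0.34051741 -0.01998852]
```

View pics/g5.png

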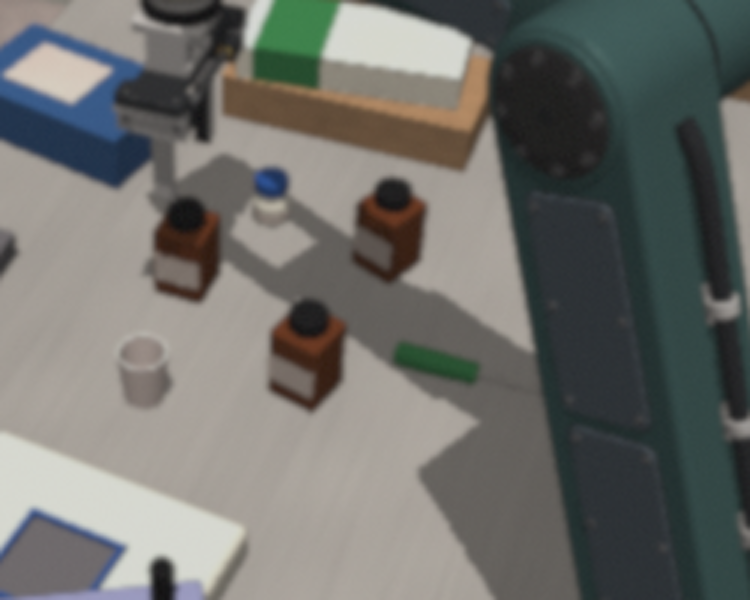

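Both empties are standing upright, and the gripper is over A (cap at about 186,214). Descending.

Call:
{"method": "send_rows", "body": {"rows": [0,0,-40,0,0,0,1,0,0,-40,0,0,0,1,0,0,-25,0,0,0,1,0,0,-16,0,0,0,1,0,0,0,0,0,0,0,0,0,0,0,0,0,0,0,0,0,0,0,0,0,0,0,0,0,0,0,0]}}

```text
time: 12.05
tool_pos: [0.6349, -0.2462, 0.0337]
ee_rot: [-3.14, -0.001, -1.547]
wrist_force: [0.8, 0.2, 0.2]
width: 0.0571
```

Call:
{"method": "send_rows", "body": {"rows": [0,0,0,0,0,0,0,0,0,0,0,0,0,0,0,0,10,0,0,0,0,0,0,15,0,0,0,0,0,0,15,0,0,0,0,0,0,0,0,0,0,0,0,0,0,0,0,0,0,0,0,0,0,0,0,0]}}

```text
time: 13.05
tool_pos: [0.6338, -0.2457, 0.0715]
ee_rot: [3.14, 0.001, -1.547]
wrist_force: [-0.7, 0.0, -6.0]
width: 0.0562
```

```bash
python3 - <<'E'
from h import *
for i in range(6):
    o=get_obs();print(o["time"],o["tool_pos"],o["wrist_force"],o["wrist_torque"],o["ee_rot"]); s=snapshot("side")
im=s["color"][:,:,::-1].copy()
cv2.imwrite("pics/g6.png",cv2.resize(im[100:300,200:450],None,fx=3,fy=3,interpolation=cv2.INTER_CUBIC))
E
```

```text
13.05 [ 0.63376408 -0.24567499  0.07149631] [-0.72873731  0.0294896  -5.98697599] [-0.00724033  0.01190189  0.01266089] [ 3.13995407e+00  7.00076572e-04 -1.54727757e+00]
13.1 [ 0.63377639 -0.2456862   0.07150422] [ 0.4138502  -0.26777717 -4.69399974] [ 0.02031297  0.00226308 -0.02321154] [ 3.13997458e+00  7.14114033e-04 -1.54726289e+00]
13.15 [ 0.63386122 -0.24572561  0.07161168] [-0.35916657 -0.61767952 -5.38227072] [ 0.00959252 -0.02255375 -0.06044116] [ 3.14018059e+00  6.03424036e-04 -1.54728022e+00]
13.2 [ 0.63398131 -0.24576186  0.07175049] [ 0.14562484 -0.79418046 -4.63389862] [ 0.04060724 -0.01282819 -0.00094419] [ 3.14045500e+00  4.76278687e-04 -1.54727007e+00]
13.25 [ 0.63406558 -0.2457878   0.07189592] [-0.49106184 -0.18729898 -6.02883776] [0.03047623 0.0071716  0.04433356] [ 3.14068514e+00  3.40921458e-04 -1.54720903e+00]
13.3 [ 0.63415039 -0.24584047  0.07208238] [ 1.0412393   0.65154247 -5.40704082] [ 0.04802275 -0.01358742 -0.05629442] [ 3.14098551e+00  2.43450962e-04 -1.54727622e+00]
```

View pics/g6.png

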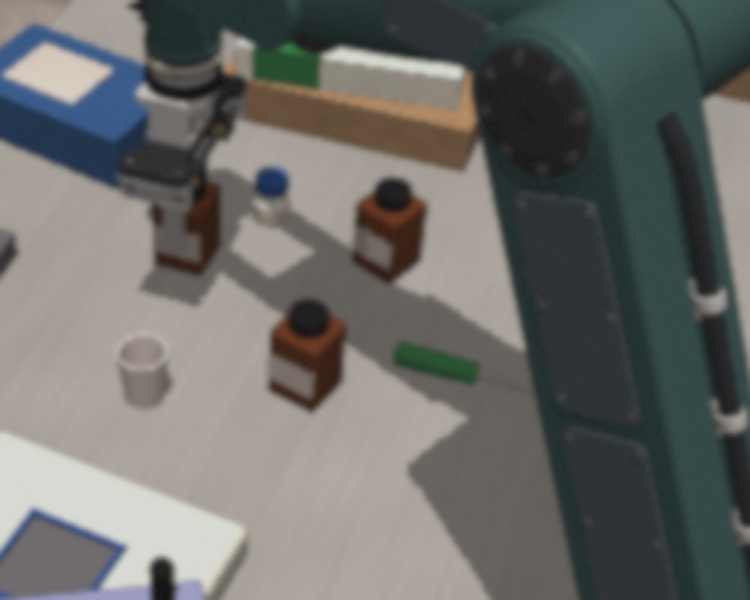

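A is the full bottle, at about 5.35 N. I'll raise it and carry it to the tray at 110 mm bottom clearance.

Call:
{"method": "send_rows", "body": {"rows": [0,0,20,0,0,0,0,0,0,30,0,0,0,0,0,0,20,0,0,0,0,-2,20,0,0,0,-0.5,0,-4,35,0,0,0,-0.7,0,-5,45,0,0,0,-0.7,0,-5,45,0,0,0,-0.7,0,-5,45,0,0,0,-0.7,0]}}

```text
time: 14.35
tool_pos: [0.6117, -0.0529, 0.1411]
ee_rot: [3.139, 0.001, -1.605]
wrist_force: [-0.4, -0.5, -6.0]
width: 0.056
```

Call:
{"method": "send_rows", "body": {"rows": [-5,45,0,0,0,-0.7,0,-5,45,0,0,0,-0.7,0,-5,45,0,0,0,-0.7,0,-5,45,0,0,0,-0.7,0,-3,30,0,0,0,-0.6,0,-2,17,0,0,0,0,0,0,0,0,0,0,0,0,0,0,0,0,0,0,0]}}

```text
time: 15.35
tool_pos: [0.5883, 0.17, 0.1422]
ee_rot: [3.141, -0.001, -1.665]
wrist_force: [-0.2, -0.1, -5.3]
width: 0.0566
```

```bash
python3 - <<'E'
from h import *
s=snapshot("side")
t=snapshot("top")
for i in range(1):
    o=get_obs();print(o["time"],o["tool_pos"],o["wrist_force"],o["ee_rot"],o["width"])
im=s["color"][:,:,::-1].copy()
cv2.imwrite("pics/g7.png",cv2.resize(im[150:400,100:350],None,fx=2.4,fy=2.4,interpolation=cv2.INTER_CUBIC))
im=t["color"][:,:,::-1].copy()
cv2.imwrite("pics/g7t.png",cv2.resize(im[100:280,70:290],None,fx=3,fy=3,interpolation=cv2.INTER_CUBIC))
E
```

```text
15.45 [0.58853196 0.16974112 0.14244398] [ 1.27277315  0.24003709 -5.16416935] [ 3.14158204e+00 -6.12744417e-04 -1.66597217e+00] 0.056321692996994056
```

View pics/g7.png

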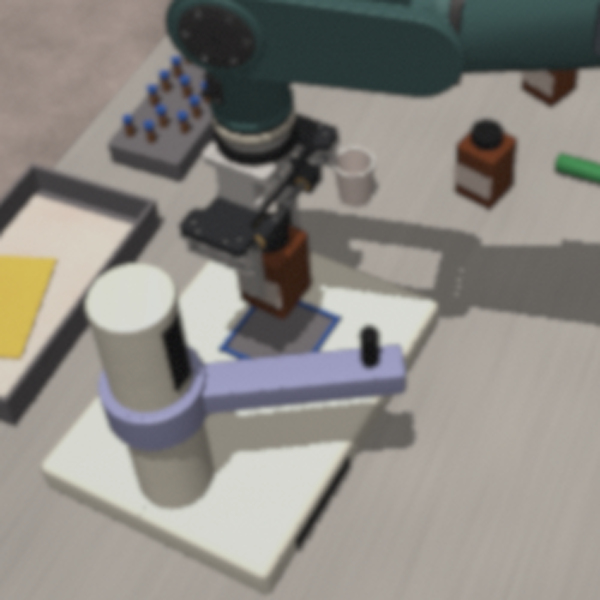

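View pics/g7t.png

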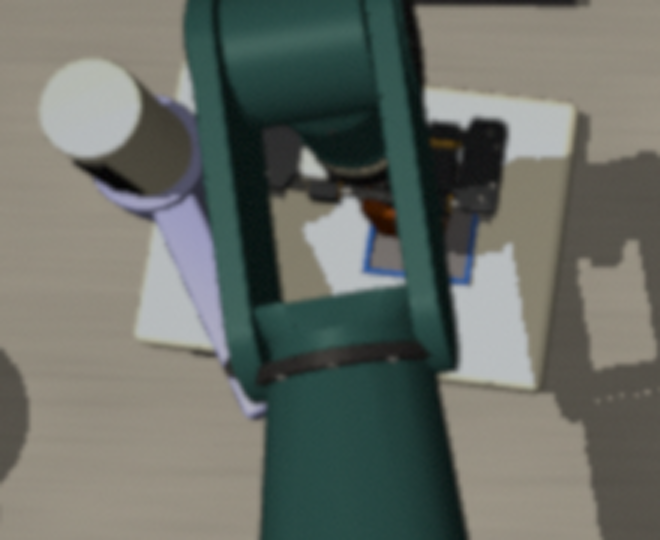

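Bottle A hangs upright over the tray, with the rim visible below it at about (282,335) in the side crop. The boom is clear. Lowering.

Call:
{"method": "send_rows", "body": {"rows": [0,1,-15,0,0,0,0,0,0,-20,0,0,0,0,0,0,-15,0,0,0,0,0,0,-7,0,0,0,0,0,0,-3,0,0,0,0,0,0,-2,0,0,0,0,0,0,0,0,0,0,0,0,0,0,0,0,0,0]}}

```text
time: 16.45
tool_pos: [0.5887, 0.1722, 0.0812]
ee_rot: [-3.14, 0.0, -1.664]
wrist_force: [0.2, 0.1, -4.6]
width: 0.056
```

```bash
python3 - <<'E'
from h import *
s=snapshot("side")
for i in range(3):
    o=get_obs();print(o["time"],o["tool_pos"],o["wrist_force"],o["wrist_torque"]);snapshot("top")
im=s["color"][:,:,::-1].copy()
cv2.imwrite("pics/g8.png",cv2.resize(im[220:350,150:300],None,fx=4,fy=4,interpolation=cv2.INTER_CUBIC))
E
```

```text
16.5 [0.58863084 0.17216854 0.08108399] [-0.86612706 -0.44366659 -4.81694973] [ 0.04209418  0.02127684 -0.02326499]
16.55 [0.5885728  0.17214938 0.08095583] [-2.45869345e-03  2.57942026e-01 -5.91737014e+00] [ 0.02142287  0.01386784 -0.00634275]
16.6 [0.58850345 0.1721315  0.08088859] [-0.19519779  0.62401952 -5.26979175] [ 0.03693987 -0.01946536  0.00360222]
```

View pics/g8.png

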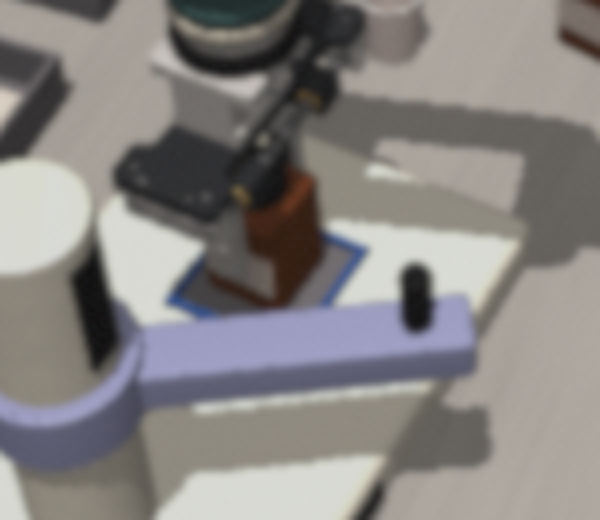

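The bottle sits within the rim, still carried about 2 mm up. I'll lower it slowly until it makes contact.

Call:
{"method": "send_rows", "body": {"rows": [0,0,-1,0,0,0,0,0,0,-1,0,0,0,0,0,0,-0.5,0,0,0,0,0,0,0,0,0,0,0,0,0,0,0,0,0,0,0,0,0,0,0,0,0,0,0,0,0,0,0,0,0,0,0,0,0,0,0]}}

```text
time: 17.65
tool_pos: [0.5884, 0.1721, 0.0786]
ee_rot: [-3.141, -0.0, -1.664]
wrist_force: [-3.3, -0.3, 3.0]
width: 0.0559
```

```bash
python3 - <<'E'
from h import *
for i in range(4):
    o=get_obs();print(o["time"],o["tool_pos"],o["wrist_force"]);snapshot("top")
E
```

```text
17.65 [0.5883655  0.17206622 0.07864173] [-3.26232495 -0.2520165   3.03177004]
17.7 [0.58835515 0.17207136 0.07860788] [-3.88073549 -0.46146395  3.98193811]
17.75 [0.58836255 0.17206966 0.0786318 ] [-3.46578953 -0.69513545  3.50593499]
17.8 [0.58836041 0.17206639 0.07858325] [-3.99109514 -1.00918822  3.98157988]
```

The bottle has contacted the floor: the force flipped to about +3.5 N and z matches the prediction. Releasing, then rising straight up.

Call:
{"method": "send_rows", "body": {"rows": [0,0,0,0,0,0,1,0,0,0,0,0,0,1,0,0,0,0,0,0,1,0,0,0,0,0,0,1,0,0,0,0,0,0,1,0,0,20,0,0,0,1,0,0,40,0,0,0,1,0,0,50,0,0,0,1]}}

```text
time: 18.85
tool_pos: [0.5875, 0.1719, 0.1876]
ee_rot: [3.139, -0.001, -1.664]
wrist_force: [1.0, 0.1, 0.5]
width: 0.0941
```

```bash
python3 - <<'E'
from h import *
s=snapshot("side")
o=get_obs();print(o["time"],o["tool_pos"],o["wrist_force"],o["width"])
im=s["color"][:,:,::-1].copy()
cv2.imwrite("pics/g9.png",cv2.resize(im[170:380,100:350],None,fx=2.8,fy=2.8,interpolation=cv2.INTER_CUBIC))
E
```

```text
18.9 [0.59125519 0.17262268 0.197577  ] [2.46118272 0.02841577 4.72039608] 0.09401538840628505
```

View pics/g9.png

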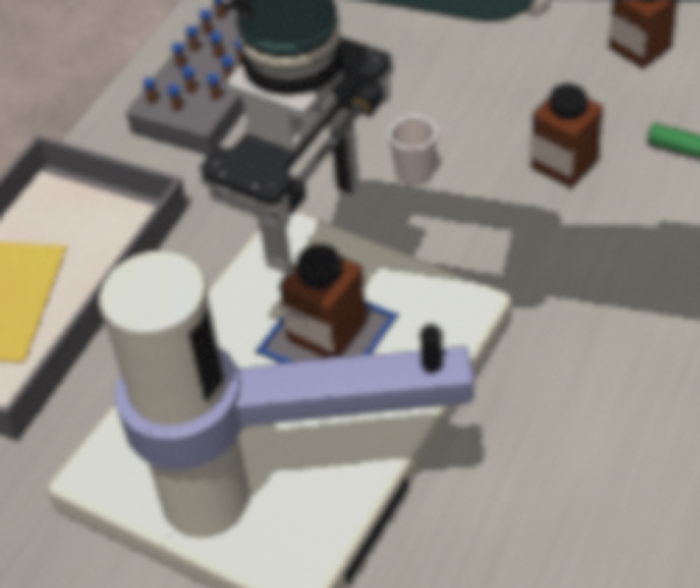

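The full bottle stands upright, centred inside the blue rim. Next I'll triangulate the handle from both cameras before pushing the boom.

```bash
python3 - <<'E'
from h import *
t=snapshot("top");s=snapshot("side")
P=lambda s:s["intrinsics"]@np.c_[cv2.Rodrigues(s["rvec"])[0],s["tvec"]]
ut=np.array([80+274.5/4-.5,110+444.5/4-.5]);us=np.array([100+431.5/2.8-.5,170+333/2.8-.5])
X=cv2.triangulatePoints(P(t),P(s),ut,us);X=(X[:3]/X[3]).ravel();print("tri",X)
print("side@.242",back(s,us,.242),"top@.242",back(t,ut,.242))
piv=np.array([.606,.360])
for th in (0,.9,.95,1.0):
    a=np.radians(-95.4)-th
    p=piv+.19*np.array([np.cos(a),np.sin(a)]); print(th,p.round(4),proj(s,[[*p,.242]]),proj(t,[[*p,.242]]))
print(us,ut)
# bottle check
c=np.array([.5883,.1720,.148]);print("pred cap",proj(s,c))
im=s["color"][:,:,::-1].copy();cv2.imwrite("pics/h0.png",cv2.resize(im[230:330,190:300],None,fx=6,fy=6,interpolation=cv2.INTER_CUBIC))
o=get_obs();print(o["time"],o["tool_pos"],o["ee_rot"])
E
```

```text
tri [0.44044847 0.27267352 0.23762596]
side@.242 [0.43781506 0.27559996 0.242     ] top@.242 [0.44134473 0.27173173 0.242     ]
0 [0.5881 0.1708] [[210.61175678 234.71333557]] [[198.02644711 155.80129629]]
0.9 [0.4467 0.2564] [[253.25869003 280.34313892]] [[155.30905058 218.34430069]]
0.95 [0.4417 0.2645] [[253.94564731 283.89614769]] [[151.44680426 220.52956172]]
1.0 [0.4372 0.2728] [[254.41343834 287.52188799]] [[147.48375945 222.52608446]]
[253.60714286 288.42857143] [148.125 220.625]
pred cap [[213.71625917 261.79814805]]
19.0 [0.59039636 0.17250589 0.19256084] [-3.13326819e+00  2.35482067e-03 -1.66417992e+00]
```

View pics/h0.png

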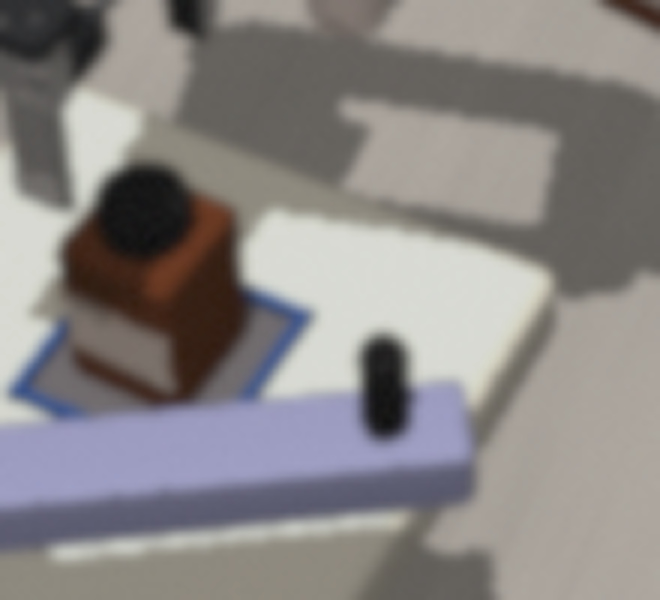

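Triangulation gives the handle at about (0.439, 0.272) with its top near z 0.238–0.242, boom about 0.98 rad. I'll straddle it with the jaws along the tangent.

Call:
{"method": "send_rows", "body": {"rows": [0,0,45,0,0,0,1,0,0,45,0,0,0,1,-37,25,0,0,0,8.5,0.8,-37,25,0,0,0,8.5,0.7,-37,25,0,0,0,8.5,0.7,-38,24,0,0,0,8.3,0.7,0,0,0,0,0,0,0.7,0,0,0,0,0,0,0.7]}}

```text
time: 20.0
tool_pos: [0.4394, 0.2707, 0.2768]
ee_rot: [3.14, -0.001, -1.075]
wrist_force: [-0.2, -0.3, 0.1]
width: 0.0658
```

```bash
python3 - <<'E'
from h import *
s=snapshot("side")
t=snapshot("top")
o=get_obs();print(o["time"],o["tool_pos"],o["ee_rot"],o["wrist_force"],o["width"])
im=s["color"][:,:,::-1].copy()
cv2.imwrite("pics/g10.png",cv2.resize(im[170:380,100:350],None,fx=2.8,fy=2.8,interpolation=cv2.INTER_CUBIC))
E
```

```text
20.1 [0.44003338 0.27038093 0.27699908] [ 3.14010658e+00 -3.98394150e-04 -1.07625873e+00] [ 0.20104133 -0.70761907 -0.67095953] 0.0657511204152052
```

View pics/g10.png

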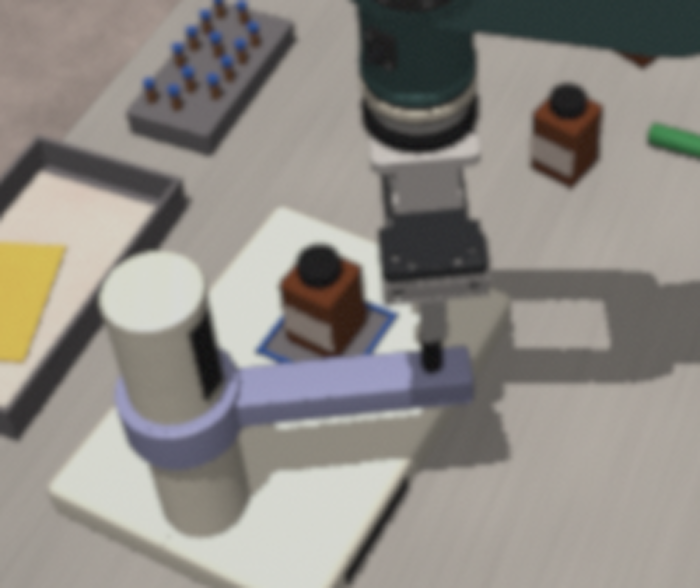

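The finger pair lines up with the handle at about (432,355) and the boom hasn't moved. Descending to 10 mm above the boom's top, then narrowing the jaws.

Call:
{"method": "send_rows", "body": {"rows": [0,0,-20,0,0,0,0.7,0,0,-25,0,0,0,0.7,0,0,-20,0,0,0,0.7,0,0,0,0,0,0,0.35,0,0,0,0,0,0,0.35,0,0,0,0,0,0,0.35,0,0,0,0,0,0,0.35,0,0,0,0,0,0,0.35]}}

```text
time: 21.1
tool_pos: [0.4395, 0.2712, 0.2135]
ee_rot: [-3.141, -0.0, -1.074]
wrist_force: [-0.8, 0.8, -0.1]
width: 0.0329
```

```bash
python3 - <<'E'
from h import *
s=snapshot("side")
o=get_obs();print(o["time"],o["tool_pos"],o["ee_rot"],o["wrist_force"],o["width"])
im=s["color"][:,:,::-1].copy()
cv2.imwrite("pics/g11.png",cv2.resize(im[170:380,100:350],None,fx=2.8,fy=2.8,interpolation=cv2.INTER_CUBIC))
# waypoints
piv=np.array([.606,.360])
prev=None
for th in np.linspace(.98,-0.02,15):
    a=np.radians(-95.4)-th; p=piv+.19*np.array([np.cos(a),np.sin(a)])
    if prev is not None: print(round(th,3),p.round(4),((p-prev)*1000).round(1))
    prev=p
E
```

```text
21.15 [0.43939609 0.27115289 0.21335848] [-3.14102009e+00 -1.38941536e-04 -1.07420084e+00] [-0.04267898  0.03543414  0.79812468] 0.03324882413967292
0.909 [0.4458 0.2578] [  6.9 -11.7]
0.837 [0.4535 0.2466] [  7.7 -11.2]
0.766 [0.462 0.236] [  8.5 -10.6]
0.694 [0.4712 0.2261] [  9.2 -10. ]
0.623 [0.4811 0.2168] [ 9.9 -9.3]
0.551 [0.4917 0.2082] [10.5 -8.5]
0.48 [0.5028 0.2005] [11.1 -7.8]
0.409 [0.5144 0.1935] [11.6 -7. ]
0.337 [0.5266 0.1874] [12.1 -6.1]
0.266 [0.5391 0.1822] [12.5 -5.2]
0.194 [0.5519 0.1779] [12.9 -4.3]
0.123 [0.5651 0.1745] [13.1 -3.4]
0.051 [0.5784 0.172 ] [13.3 -2.4]
-0.02 [0.5919 0.1705] [13.5 -1.5]
```

View pics/g11.png

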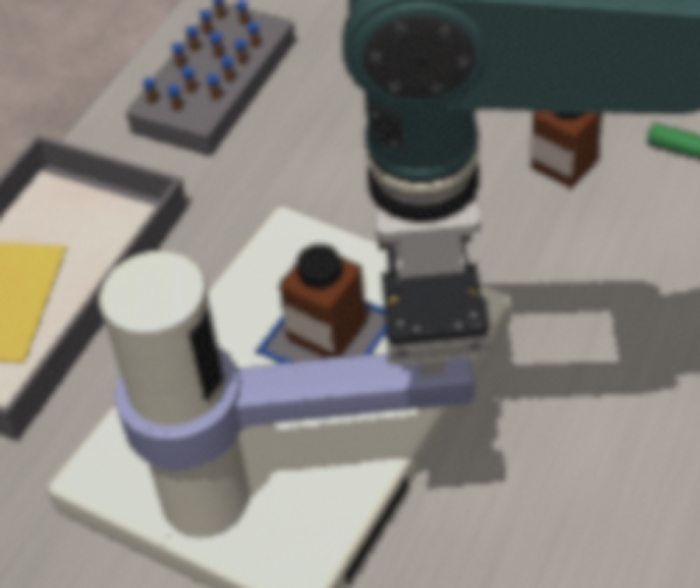

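The handle is straddled with no contact force. Swinging along the arc, first half.

Call:
{"method": "send_rows", "body": {"rows": [6.9,-12.2,0,0,0,4.1,0.35,7.7,-11.4,0,0,0,4.1,0.35,8.5,-10.6,0,0,0,4.1,0.35,9.2,-10,0,0,0,4.1,0.35,9.9,-9.3,0,0,0,4.1,0.35,10.5,-8.5,0,0,0,4.1,0.35,11.1,-7.8,0,0,0,4.1,0.35,0,0,0,0,0,0,0.35]}}

```text
time: 22.15
tool_pos: [0.5035, 0.2009, 0.2128]
ee_rot: [3.141, 0.0, -0.575]
wrist_force: [0.4, -0.3, -0.0]
width: 0.033
```

```bash
python3 - <<'E'
from h import *
s=snapshot("side")
o=get_obs();print(o["time"],o["tool_pos"],o["ee_rot"],o["wrist_force"],o["width"])
im=s["color"][:,:,::-1].copy()
cv2.imwrite("pics/g12.png",cv2.resize(im[170:380,100:350],None,fx=2.8,fy=2.8,interpolation=cv2.INTER_CUBIC))
E
```

```text
22.2 [0.50308578 0.20120768 0.21288788] [ 3.14133453e+00  2.83101716e-04 -5.75051851e-01] [ 0.63108176  0.34422796 -1.26549814] 0.03309437751670715
```

View pics/g12.png

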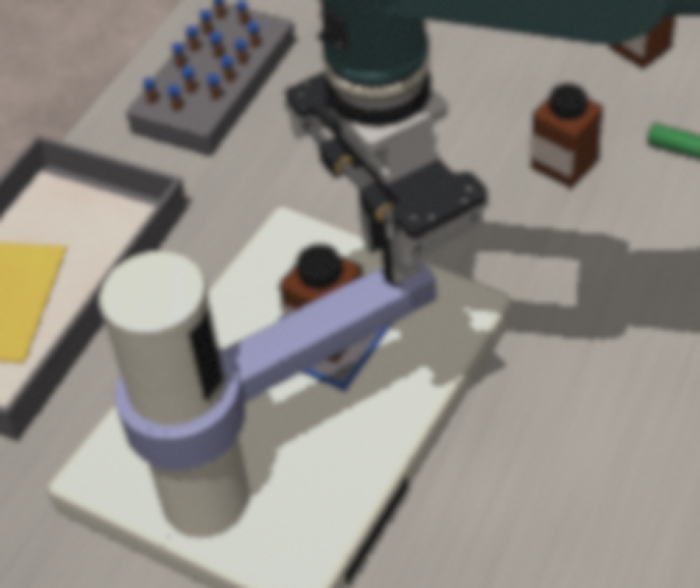

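The boom is following, now roughly halfway with its tip at about (420,285), and the bottle is undisturbed. Second half, slower near the end.

Call:
{"method": "send_rows", "body": {"rows": [11.6,-7.2,0,0,0,4.1,0.35,12.1,-6.3,0,0,0,4.1,0.35,12.5,-5.2,0,0,0,4.1,0.35,12.9,-4.3,0,0,0,4.1,0.35,13.1,-3.4,0,0,0,4.1,0.35,13.3,-2.4,0,0,0,4.1,0.35,9,-1,0,0,0,2.5,0.35,0,0,0,0,0,0,0.35]}}

```text
time: 23.2
tool_pos: [0.5875, 0.1718, 0.2127]
ee_rot: [3.142, 0.0, -0.101]
wrist_force: [-0.1, -0.7, 0.8]
width: 0.0331
```

Call:
{"method": "send_rows", "body": {"rows": [4,-0.2,0,0,0,0.5,0.35,4,0,0,0,0,0,0.35,2,0,0,0,0,0,0.35,0,0,0,0,0,0,0.35,0,0,0,0,0,0,0.35,0,0,0,0,0,0,0.35,0,0,0,0,0,0,0.35,0,0,0,0,0,0,0.35]}}

```text
time: 24.2
tool_pos: [0.5944, 0.1714, 0.2129]
ee_rot: [3.14, 0.007, -0.091]
wrist_force: [-8.5, -0.4, 2.8]
width: 0.033
```

```bash
python3 - <<'E'
from h import *
s=snapshot("side")
for i in range(3):
    o=get_obs();print(o["time"],o["tool_pos"],o["ee_rot"],o["wrist_force"],o["width"]);snapshot("top")
im=s["color"][:,:,::-1].copy()
cv2.imwrite("pics/g13.png",cv2.resize(im[170:380,100:350],None,fx=2.8,fy=2.8,interpolation=cv2.INTER_CUBIC))
E
```

```text
24.25 [0.59436937 0.17140845 0.21291792] [ 3.14039559  0.00734837 -0.0911855 ] [-7.56045779 -0.9225381   2.73478802] 0.03313458620185942
24.3 [0.59436891 0.17137775 0.21295851] [ 3.14035192  0.0072979  -0.09122175] [-8.22601915 -0.95079813  2.21820458] 0.03330834797205061
24.35 [0.59439509 0.17138606 0.21297887] [ 3.14040836  0.00724788 -0.09124496] [-8.03666637 -0.49350406  3.35344048] 0.03252817159041307
```

View pics/g13.png

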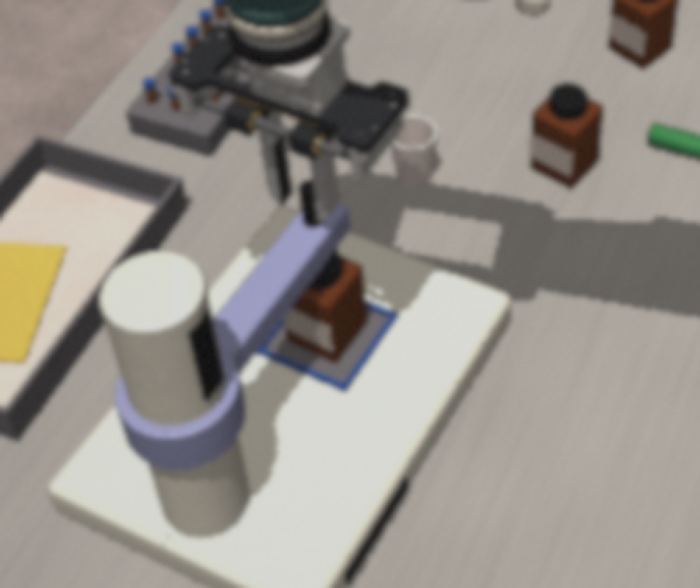

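It is against the stop: 8 N reaction versus 0.5 N friction, and the handle at x≈0.587 matches home. I'll centre the jaws, open, and retreat upward.

Call:
{"method": "send_rows", "body": {"rows": [-5,0,0,0,0,0,0.35,-5,0,0,0,0,0,0.35,0,0,0,0,0,0,0.6,0,0,0,0,0,0,0.6,0,0,20,0,0,0,0.6,0,0,30,0,0,0,0.6,0,0,40,0,0,0,0.6,0,0,40,0,0,0,0.6]}}

```text
time: 25.4
tool_pos: [0.5877, 0.1712, 0.344]
ee_rot: [3.142, -0.0, -0.092]
wrist_force: [0.3, 0.0, 0.9]
width: 0.0563
```

Call:
{"method": "send_rows", "body": {"rows": [-40,-40,0,0,0,0,0.6,-40,-50,0,0,0,0,0.6,-40,-50,0,0,0,0,0.6,-30,-50,0,0,0,0,0.6,-30,-50,0,0,0,0,0.6,0,-40,0,0,0,0,0.6,0,0,0,0,0,0,0.6,0,0,0,0,0,0,0.6]}}

```text
time: 26.4
tool_pos: [0.4097, -0.106, 0.3431]
ee_rot: [-3.141, -0.0, -0.092]
wrist_force: [0.1, 0.1, 0.8]
width: 0.0567
```

```bash
python3 - <<'E'
from h import *
s=snapshot("side");t=snapshot("top")
o=get_obs();print(o["time"],o["tool_pos"],o["ee_rot"],o["wrist_force"],o["width"])
cv2.imwrite("pics/e_s.png",s["color"][:,:,::-1]);
cv2.imwrite("pics/e_t.png",cv2.resize(t["color"][100:260,70:290,::-1],None,fx=3.6,fy=3.6,interpolation=cv2.INTER_CUBIC))
print(proj(t,[[.588,.171,.242]]))
E
```

```text
26.5 [ 0.40985291 -0.10539596  0.34308693] [-3.14124099e+00 -2.47002222e-04 -8.98784474e-02] [-0.38905496 -0.31028079  0.55310184] 0.05652969584531139
[[197.95292178 155.8523045 ]]
```

View pics/e_s.png

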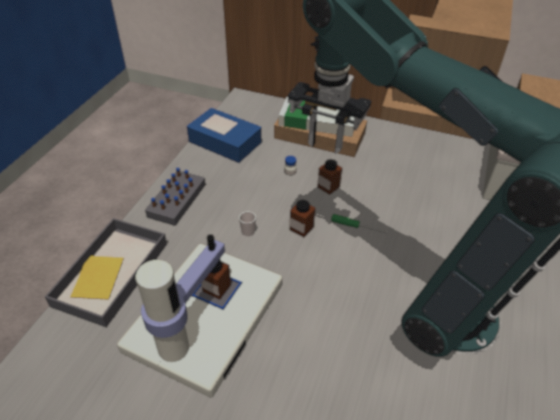

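View pics/e_t.png

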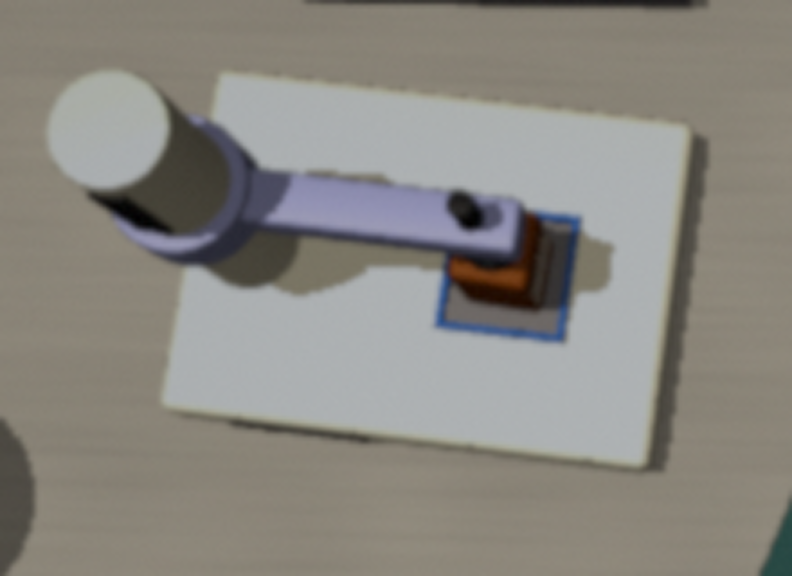

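The side view shows both empties, the beaker, the jar and the screwdriver undisturbed, with A upright in the tray. In the top view the handle top is at (198.3,157.2), against (198.0,155.9) predicted for home, and the boom lies parallel to the slab. Handing in.

```bash
python3 -c "
from bench import *
print(close_job())"
```

```text
the job is handed in; nothing more can be done
None
```

I set the full bottle upright in the tray, swung the lilac arm home over it, and handed the job in at about 26.5 s of the 67 s allowed. `close_job()` gives no verdict, so this rests on my own checks.

- **Finding the full bottle:** I lifted all three. Two weighed about 1.1 N and 1.45 N, so they were empty, and I set both back on the bench. The third weighed about 5.35 N.
- **Weight noise:** The first reading on the first bottle was 2.6 N, between empty and full. Averaging later readings settled it as empty.
- **Placing it:** I lowered the full bottle until it touched the tray floor, then let go. The gripper released it within about 1–2 mm of the tray centre I had measured.
- **Swinging the arm home:** I straddled the handle and pushed it along its arc. At the stop the reaction was about 8 N, well above the 0.5 N friction. In the last picture the handle is within about 1.5 px (3–4 mm) of its home position, or about 0.02 rad, inside the 0.06 rad limit.
- **Final state:** The last pictures show all three bottles upright and the beaker, jar and screwdriver where they were. The gripper is clear of everything, and no check failed.

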